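# Lengthen the telescopic jar rack by one hole and stand the spice jar in it

## Robot

A 6-joint arm with a two-finger parallel gripper is mounted at the origin on a cart in front of the work surface, level with it; the furniture and walls round the work are solid. World frame = base frame: x ahead of the robot, y to its left, z up, the work surface at z = 0. Lengths are in mm, angles in rad, forces in N, time in s.
With the tool pointing down it reaches from about 350 to 975 mm from the base axis. Payload 7.1 kg.
Tool frame: the origin (TCP) lies at the very end of the fingers, on their centre line; the grasp point (between the pads) lies 19 mm behind it (ctrl.pinch_z is the distance from the TCP to the grasp point, in mm); z points along the fingers, y is the direction in which the jaws open and shut (so a half turn about z gives the same grasp; the last joint's range is limited). The gripper opens to 88 mm and grips with 3 to 60 N. Pads are 20 mm wide; open, the fingers measure 115 mm over their backs; the gripper's body (75 mm by 178 mm) begins 61 mm behind the grasp point.
Start: joints at [1.215, 0.423, 1.63, -0, 1.089, -0.019], TCP at [206.511, 589.88, 222.675] pointing down, gripper open.
Joint ranges: [-3, 3], [-0.9, 2.11], [0.09, 2.58], [-1.31, 4.45], [0.11, 2.69], [-2.54, 2.54]. Speed limits (rad/s): [2.39, 2.39, 3.01, 3.14, 3.14, 3.14].

## Interface

Orientations are given as a rotation vector (axis times angle).
In Python, from workcell import ctrl gives the robot as it stands.
- The arm moves only by the shell command python3 -m inch 'ROWS' [OPENING]. ROWS is JSON, a list of rows, each an object with "xyz": the shift along the tool's x, y, z in cm, a list of three; "spin": the turn about the tool's z in degrees. A call has 1 to 20 rows; each row is the pose to reach, as a shift and turn from the pose measured when the call began, along the tool's axes at that moment; what a row does not reach only later rows make up. A row lasts 1/10 s, in which the tool goes at most 50 mm and 8.59 degrees, less where a joint would pass 70% of its speed; a pose out of reach is approached as far as the arm can. A call with a gripper value outside its range is refused whole. OPENING is the closure, from 0 (fully open) to 1 (shut), set as the call begins (- or left out, the last holds). The fingers move at their own pace and stop on an object; the grip force is fixed at half the most. Time passes only in rows, so rows that repeat a pose let the fingers close. It gives the time, the measured TCP pose, the force and the opening at its end, in the units of the state.
- ctrl.get_obs(): the state, without advancing time (a new reading comes with each control period).
- ctrl.get_image(name): name is "side" or "top"; returns the picture (384x512x3 uint8, red, green, blue); there is no depth.
- ctrl.camera_info(name): a dict with "camera_matrix" (3x3 intrinsics, pixels), "R" (3x3) and "t" (3): a world point X has camera coordinates R X + t. Camera axes: x right, y down, z forward; pixel columns grow to the right and rows downward; lengths in mm; the calibration is good to about 2 mm. A picture is of the moment at which its call begins. camera_info takes no time and is no camera call.
- ctrl.close_job(): hands the job in, once; it reports no verdict.
The state is a dict: "t": time; "qpos": joint angles; "qvel": joint speeds; "joint_torque": joint torques, N m; "ee_pos": TCP position; "orientation": TCP orientation; "ft_force": force on the tool from outside, world axes, zero at the start; "moment": the same for the moment, N m; "width": finger opening in mm.
Only numpy, scipy, OpenCV 4.12 (cv2) and the standard library are available. Lean on these libraries where they do the work, as an engineer would, in place of code of your own. Each camera call takes 0.05 s, during which the arm holds its last target. There are 200 camera calls.

## Task

The telescopic jar rack is set too short for the spice jar. Press its sprung button down gently, slide the tube out, let the button up and keep sliding softly until it pops up into the next hole (the next one only), without forcing it against the locked stop; then stand the spice jar upright on the worktop between the rack's two wooden arms, beside the tube. Leave the other things on the worktop where they are.

Things in the scene. Friction and masses are not known exactly. Their poses are not given: they have to be found in the camera images.
- rack: Fixed part of the telescopic jar rack, screwed down: straight aluminium sleeve 200 mm long, 36 mm wide, roof 40 mm above the worktop; a separate index plate (42 mm wide, top 41.5 mm) is screwed onto it. Origin: on the worktop under the sleeve's middle. y axis: along the sleeve, the way the tube slides out; z up. The jar's place is beside the tube on its -x side.
- first_hole (a point): On the roof's top, the middle of the square hole in which the button starts. In line along +y follow, joined by a slot, the next hole 36 to 52 mm farther (spacing inexact, not measured for you) and a third 40 mm after that. Between holes the roof holds the button down; only in a hole can it rise, and there it locks the tube (1.5 mm play each way). Axes as the rack's.
- fixed_arm (a point): On the worktop, the corner where the fixed wooden arm's inner face meets the sleeve's side. The arm (8 mm thick, 56 mm high) reaches 78 mm from here in -x; its inner face looks along +y to the parallel sliding arm. The jar is to stand on the bare worktop between the two arms. Axes as the rack's.
- extender (a joint): How far the inner steel tube (26 mm wide, top 31 mm above the worktop), with the sliding arm and the button on it, is slid out along the rack's +y, in m: 0 at the start, locked in the first hole; 0.105 at the end stop. Sliding friction 1 to 3 N. Cannot move while the button is up in a hole. More than 40 N on tube or button damages them.
- button (a joint): How far the sprung button is pressed straight down, in m: 0 fully up (popped into a hole), about 0.006 when just clear of a hole or riding under the roof between holes, 0.009 at its bottom stop. Spring: 3 N at the top to 7.5 N at the bottom.
- saddle (a point): Middle of the floor of the button's black thumb saddle, 55 mm above the worktop with the button up. Floor level, 26 mm wide across the tube, 38 mm long between two upright lips (6 mm thick, 12 mm high) at its ends along the tube. Shut fingertips fit between the lips, can press the floor down and push a lip along the tube. Rides with button and tube; y axis: sliding direction.
- sliding_arm (a point): Middle of the inner face of the sliding wooden arm, 28.5 mm above the worktop. The arm is 8 mm thick, 56 mm high and reaches as far to the -x side as the fixed arm, which is 30 mm away along -y at the start; that clear space grows by as much as the tube slides out. Axes as the rack's.
- spice_jar: Upright spice jar of clear glass with a green screw cap, 46 mm in diameter and 106 mm high, standing free in the left front part of the worktop (similar jars in the row at the back right are not meant). Origin: centre of its underside; z axis up along the jar.
- salt_shaker: Bystander: salt shaker with a grey cap, 44 mm wide, 90 mm high. It stands on the right front of the worktop. Origin: centre of its underside.
- jam_jar: Bystander: jam jar with a red lid, 62 mm wide, 99 mm high. It stands at the back left. Origin: centre of its underside.
- pepper_mill: Bystander: dark wooden pepper mill, 58 mm wide, 150 mm high. It stands right of the rack, towards the back. Origin: centre of its underside.
- honey_jar: Bystander: honey jar with a black lid, 61 mm wide, 86 mm high. It stands left of the rack, towards the back. Origin: centre of its underside.
- fork: Bystander: steel fork lying flat behind the rack, 193 mm long along its x axis, 26 mm wide, 15 mm high. Origin: centre of its underside.
Mind the look-alikes: they are no part of the job. What is shaped like the spice_jar but purple or turquoise is not meant.

How it is judged:
By the outcome, as a careful person would: the job done as asked, in the order asked, and still so for the second after the job is handed in, with the robot touching nothing.
It also fails if it takes over 58 s, if anything falls off the work surface, if the arm or the gripper's body presses on something with over 40 N, if the wrist force passes 120 N, or if a joint passes its speed limit or range.

## Working session

There is one attempt and no reset: what is moved stays moved. The work goes in short steps, Python scripts to look and compute and a shell command to move; the robot and the scene stay as the last step left them, time stands still between calls to the robot, and variables do not carry over. Pictures are saved under pics/ and viewed, about 8 in all and at most 12, crops included, and the job is handed in when it is done.

```bash
mkdir -p pics; python3 - <<'E'
from workcell import ctrl
import cv2,numpy as np
for n in("side","top"):
    cv2.imwrite(f"pics/{n}0.png",cv2.resize(ctrl.get_image(n)[:,:,::-1],(800,600),interpolation=cv2.INTER_CUBIC))
    c=ctrl.camera_info(n);R=np.array(c["R"]);print(n,np.round(c["camera_matrix"],1).tolist(),R.round(3).tolist(),"pos",(-R.T@np.array(c["t"])).round(0))
o=ctrl.get_obs();print(o["t"],o["ee_pos"],o["orientation"],o["ft_force"],o["width"])
E
```

```text
side [[441.1, 0.0, 249.3], [0.0, 441.1, 192.7], [0.0, 0.0, 1.0]] [[0.992, -0.127, 0.006], [-0.111, -0.892, -0.439], [0.061, 0.434, -0.899]] pos [ 457. -521. 1180.]
top [[376.4, 0.0, 254.7], [0.0, 376.4, 194.5], [0.0, 0.0, 1.0]] [[-0.005, -1.0, 0.017], [-0.999, 0.004, -0.043], [0.043, -0.017, -0.999]] pos [ 477.   44. 1358.]
0.1 [206.36563754 589.43767079 222.01578187] [-5.26515022e-01 -3.09691332e+00  2.00874972e-03] [-0.72975489  0.17521132 -0.49958295] 88.04074017071505
```

View pics/top0.png

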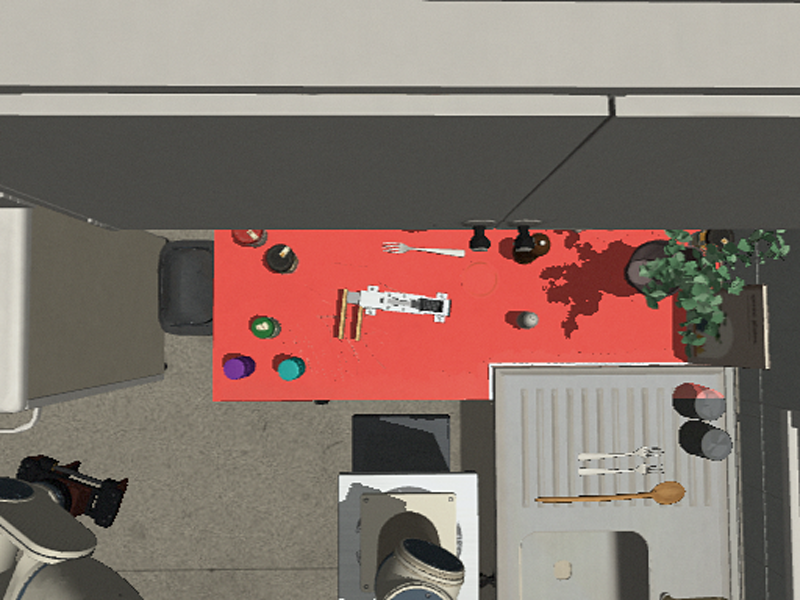

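View pics/side0.png

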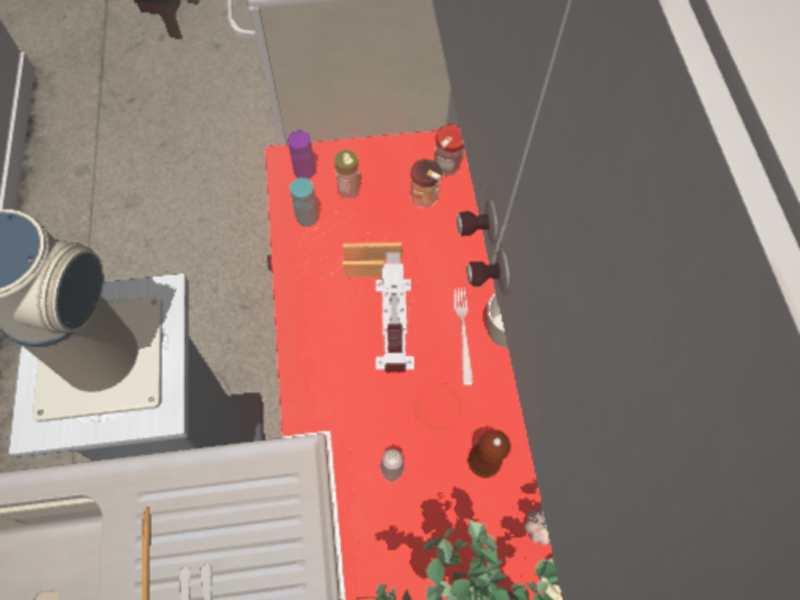

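Top: rack sleeve around (400,303), arms at (341,314)/(358,314), black saddle near (432,304), green-capped spice jar (264,326). Side: saddle (396,338), jar (346,158). Zooming in on both rack and jar.

```bash
cat > h.py <<'E'
import numpy as np,cv2
from workcell import ctrl
def ray(n,u,v):
    c=ctrl.camera_info(n);K=np.array(c["camera_matrix"]);R=np.array(c["R"]);t=np.array(c["t"])
    return -R.T@t, R.T@np.linalg.inv(K)@np.array([u,v,1.])
def onz(n,u,v,z):
    p,d=ray(n,u,v);return p+d*(z-p[2])/d[2]
def tri(a,b):
    (p,d),(q,e)=ray("top",*a),ray("side",*b);d=d/np.linalg.norm(d);e=e/np.linalg.norm(e)
    s=np.linalg.lstsq(np.stack([d,-e],1),q-p,rcond=None)[0]
    x,y=p+s[0]*d,q+s[1]*e;return (x+y)/2,np.linalg.norm(x-y)
def crop(n,u0,v0,w,h,k,img=None):
    im=(ctrl.get_image(n) if img is None else img)[v0:v0+h,u0:u0+w,::-1]
    return cv2.resize(im,(w*k,h*k),interpolation=cv2.INTER_NEAREST)
E
python3 - <<'E'
from h import *
a=crop("top",205,178,90,50,8);b=crop("side",210,145,60,98,6)
cv2.imwrite("pics/c1.png",a)
cv2.imwrite("pics/c2.png",b)
# green cap
for n,roi in(("top",(155,195,185,225)),("side",(205,90,240,130))):
    im=ctrl.get_image(n);h=cv2.cvtColor(im,cv2.COLOR_RGB2HSV)
    m=cv2.inRange(h,(30,80,30),(75,255,255));k=np.zeros_like(m);k[roi[1]:roi[3],roi[0]:roi[2]]=1;m*=k
    ys,xs=np.nonzero(m);print(n,len(xs),xs.min(),xs.max(),ys.min(),ys.max(),onz(n,(xs.min()+xs.max())/2,(ys.min()+ys.max())/2,106).round(1),onz(n,(xs.min()+xs.max())/2,(ys.min()+ys.max())/2,98).round(1))
E
```

```text
top 125 161 175 203 216 [482.4 310.6 106. ] [482.4 312.3  98. ]
side 2 216 217 99 100 [471.6 321.5 106. ] [471.7 327.8  98. ]
```

View pics/c1.png

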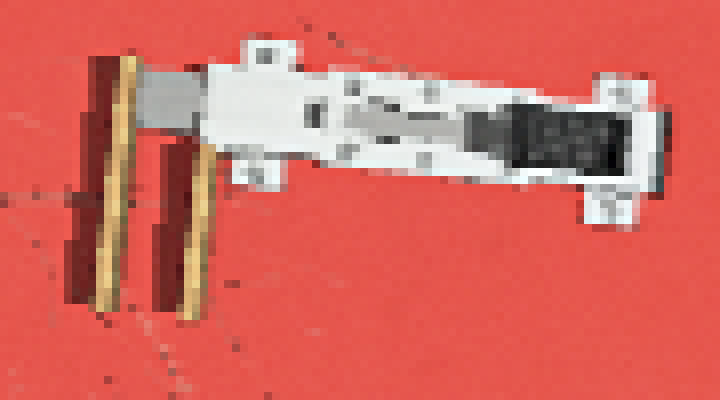

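View pics/c2.png

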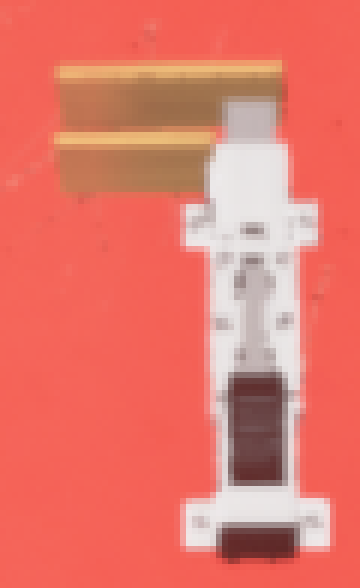

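Crop 1 (x8): sliding arm top edge (130,58)–(105,310), fixed arm (210,150)–(190,318), saddle (510–630,105–175), tilt ≈5.5°. Crop 2 (x6): saddle (228–285, 372–485). Computing positions.

```bash
python3 - <<'E'
from h import *
T=lambda x,y:(205+x/8-.5,178+y/8-.5)
S=lambda x,y:(210+x/6-.5,145+y/6-.5)
P=lambda l,n,p,z:print(l,n,onz(n,*p,z).round(1))
P("saddle","top",T(571,141),60);P("saddle","side",S(256,428),58);print("tri",tri(T(571,141),S(256,428)))
P("sleeve L","top",T(203,108),40);P("sleeve R","top",T(655,150),40)
P("sleeve L","side",S(248,143),40);P("sleeve R","side",S(257,525),40)
for l,a,b in(("slid",(130,58),(105,310)),("fix",(210,150),(190,318))):
    P(l,"top",T(*a),56);P(l,"top",T(*b),56)
for l,a,b in(("slid",(283,66),(55,70)),("fix",(215,138),(55,140))):
    P(l,"side",S(*a),56);P(l,"side",S(*b),56)
# jar in side: cap ellipse
P("jarcap","side",(346*.64,160*.64),106);P("jarcap","top",(168,209.5),106)
P("jarbase","side",(347*.64,194*.64),0)
im=ctrl.get_image("side");cv2.imwrite("pics/j.png",cv2.resize(im[75:135,180:290,::-1],None,fx=7,fy=7,interpolation=0))
E
```

```text
saddle top [530.4 -50.8  60. ]
saddle side [532.2 -49.6  58. ]
tri (array([531.21134099, -50.77598911,  60.83724938]), np.float64(1.6861524345091288))
sleeve L top [546.4 109.   40. ]
sleeve R top [527.1 -89.1  40. ]
sleeve L side [549.3 109.5  40. ]
sleeve R side [527.6 -90.1  40. ]
slid top [567.3 139.7  56. ]
slid top [458.5 150.6  56. ]
fix top [527.3 105.2  56. ]
fix top [454.9 114.   56. ]
slid side [570.7 141.6  56. ]
slid side [459.  153.1  56. ]
fix side [532.4 105.4  56. ]
fix side [455.2 113.8  56. ]
jarcap side [485.3 308.9 106. ]
jarcap top [482.4 310.6 106. ]
jarbase side [481.6 304.3   0. ]
```

View pics/j.png

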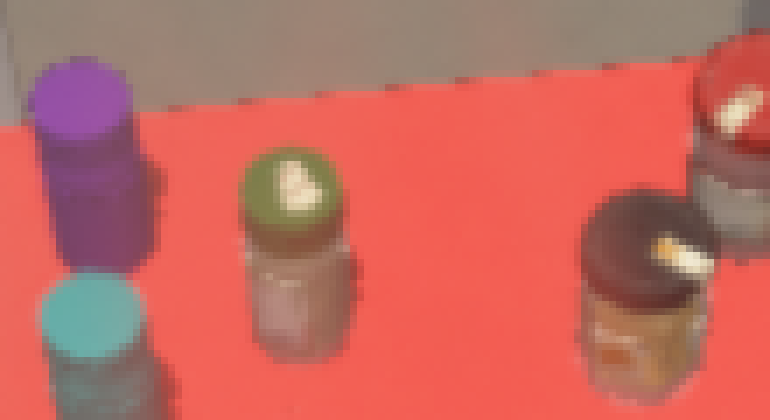

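```bash
cat >> h.py <<'E'
from scipy.spatial.transform import Rotation as Ro
def go(p,jaw=None):
    o=ctrl.get_obs();R=Ro.from_rotvec(o["orientation"]).as_matrix()
    s=0
    if jaw is not None:
        d=Ro.from_euler("z",jaw,degrees=True).as_matrix()[:,0]; l=R.T@d
        s=np.degrees(np.arctan2(-l[0],l[1])); s=(s+90)%180-90
    print("shift cm",(R.T@(np.array(p)-o["ee_pos"])/10).round(2),"spin",round(s,1),"tilt",R[:,2].round(3))
    st()
def st():
    o=ctrl.get_obs();print("t",round(o["t"],2),"ee",o["ee_pos"].round(1),"F",o["ft_force"].round(1),"M",o["moment"].round(2),"w",round(o["width"],1),"q6",o["qpos"][5].round(2))
E
python3 -c "
from h import *
go([531,-50.5,100],-5.7)"
```

```text
shift cm [-51.79 -49.7   12.27] spin 76.4 tilt [-0. -0. -1.]
t 0.35 ee [206.5 589.8 222.5] F [ 0.4  0.6 -1.3] M [-0.01  0.04  0.02] w 87.8 q6 -0.02
```

```bash
python3 -m inch '[{"xyz":[-17,-16.5,0],"spin":25},{"xyz":[-17,-16.5,0],"spin":25},{"xyz":[-17,-16.5,0],"spin":25},{"xyz":[-17,-16.5,0],"spin":25},{"xyz":[-34,-33,0],"spin":50},{"xyz":[-34,-33,0],"spin":50},{"xyz":[-34,-33,0],"spin":50},{"xyz":[-34,-33,0],"spin":50},{"xyz":[-34,-33,0],"spin":50},{"xyz":[-51.8,-49.7,3],"spin":76.4},{"xyz":[-51.8,-49.7,3],"spin":76.4},{"xyz":[-51.8,-49.7,3],"spin":76.4},{"xyz":[-51.8,-49.7,3],"spin":76.4},{"xyz":[-51.8,-49.7,3],"spin":76.4},{"xyz":[-51.8,-49.7,3],"spin":76.4},{"xyz":[-51.8,-49.7,8],"spin":76.4},{"xyz":[-51.8,-49.7,12],"spin":76.4},{"xyz":[-51.8,-49.7,12],"spin":76.4},{"xyz":[-51.8,-49.7,12],"spin":76.4},{"xyz":[-51.8,-49.7,12],"spin":76.4}]' 1; python3 - <<'E'
from h import *
go([531,-50.5,70],-5.7)
a=crop("top",245,170,60,50,7);b=crop("side",225,180,60,50,7)
cv2.imwrite("pics/d.png",np.vstack([a,b])[:,:])
E
```

```text
t: 2.35
ee_pos: [532.6, -50.5, 104.7]
orientation: [2.327, 2.107, 0.003]
ft_force: [-0.3, 0.5, -0.6]
width: 0.5
shift cm [-0.01 -0.17  3.47] spin 0.0 tilt [ 0.003 -0.001 -1.   ]
t 2.35 ee [532.6 -50.5 104.7] F [-0.3  0.5 -0.6] M [-0.02  0.01  0.01] w 0.5 q6 -0.02
```

```bash
python3 -c "
import cv2,numpy as np
a=cv2.imread('pics/d.png');cv2.imwrite('pics/d2.png',np.hstack([a[:350],a[350:]])[:, :840][:, :800])"
```

```text
(no output)
```

View pics/d2.png

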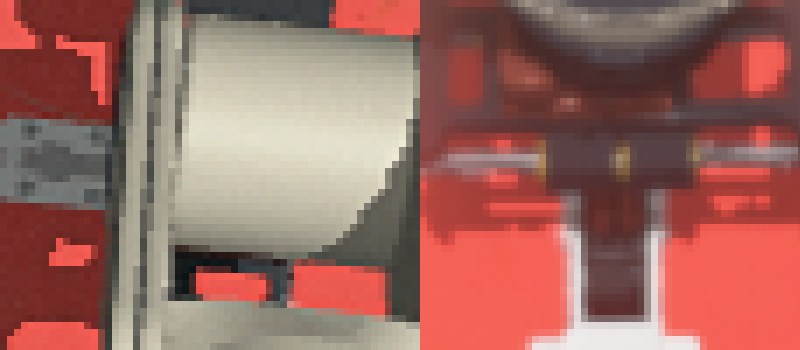

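Side crop: the shut fingers (≈x 620) sit centred over the saddle (≈x 617), but the arm hides the rack in the top view. Descending in small steps; tool x is the sliding direction.

```bash
python3 -m inch '[{"xyz":[0,-0.15,2],"spin":0},{"xyz":[0,-0.15,4],"spin":0},{"xyz":[0,-0.15,4.6],"spin":0},{"xyz":[0,-0.15,4.7],"spin":0},{"xyz":[0,-0.15,4.7],"spin":0}]'; python3 -m inch '[{"xyz":[0,0,0.1],"spin":0},{"xyz":[0,0,0.2],"spin":0},{"xyz":[0,0,0.3],"spin":0},{"xyz":[0,0,0.3],"spin":0}]';python3 -m inch '[{"xyz":[0,0,0.1],"spin":0},{"xyz":[0,0,0.2],"spin":0},{"xyz":[0,0,0.2],"spin":0}]'
```

```text
t: 2.95
ee_pos: [532.0, -50.3, 58.8]
orientation: [2.325, 2.106, 0.005]
ft_force: [-0.4, 0.1, 0.2]
width: 0.7
t: 3.35
ee_pos: [532.0, -50.4, 55.9]
orientation: [2.325, 2.106, 0.005]
ft_force: [0.2, -0.1, -0.3]
width: 0.5
t: 3.65
ee_pos: [532.1, -50.4, 53.9]
orientation: [2.325, 2.106, 0.005]
ft_force: [-1.0, 0.6, 3.6]
width: 0.5
```

Contact with ≈3.6 N at about 54 mm, as expected. Pressing to ~47.5 mm.

```bash
python3 -m inch '[{"xyz":[0,0,0.15],"spin":0},{"xyz":[0,0,0.3],"spin":0},{"xyz":[0,0,0.45],"spin":0},{"xyz":[0,0,0.6],"spin":0},{"xyz":[0,0,0.65],"spin":0},{"xyz":[0,0,0.65],"spin":0}]'; python3 -m inch '[{"xyz":[0.2,0,0],"spin":0},{"xyz":[0.4,0,0],"spin":0},{"xyz":[0.6,0,0],"spin":0},{"xyz":[0.6,0,0],"spin":0}]'
```

```text
t: 4.25
ee_pos: [532.2, -50.4, 47.5]
orientation: [2.325, 2.106, 0.005]
ft_force: [-1.6, 0.6, 6.4]
width: 0.7
t: 4.65
ee_pos: [532.9, -44.4, 47.6]
orientation: [2.325, 2.106, 0.005]
ft_force: [-1.6, 0.3, 6.2]
width: 0.4
```

```bash
python3 -m inch '[{"xyz":[0.1,0,0],"spin":0},{"xyz":[0.2,0,0],"spin":0},{"xyz":[0.3,0,0],"spin":0},{"xyz":[0.4,0,0],"spin":0},{"xyz":[0.4,0,0],"spin":0}]';python3 -m inch '[{"xyz":[0.15,0,0],"spin":0},{"xyz":[0.3,0,0],"spin":0},{"xyz":[0.4,0,0],"spin":0},{"xyz":[0.4,0,0],"spin":0}]'; python3 - <<'E'
from h import *
go([531,-50.5,47],-5.7)
cv2.imwrite("pics/e.png",crop("side",205,140,65,70,8))
E
```

```text
t: 5.15
ee_pos: [533.3, -40.4, 47.7]
orientation: [2.325, 2.106, 0.005]
ft_force: [-1.0, -0.1, 6.3]
width: 0.3
t: 5.55
ee_pos: [533.7, -36.5, 47.9]
orientation: [2.325, 2.106, 0.005]
ft_force: [-1.6, 0.5, 5.6]
width: 0.4
shift cm [-1.42 -0.13  0.09] spin 0.1 tilt [ 0.006 -0.001 -1.   ]
t 5.55 ee [533.7 -36.5  47.9] F [-1.6  0.5  5.6] M [-0.1   0.37  0.02] w 0.4 q6 0.01
```

View pics/e.png

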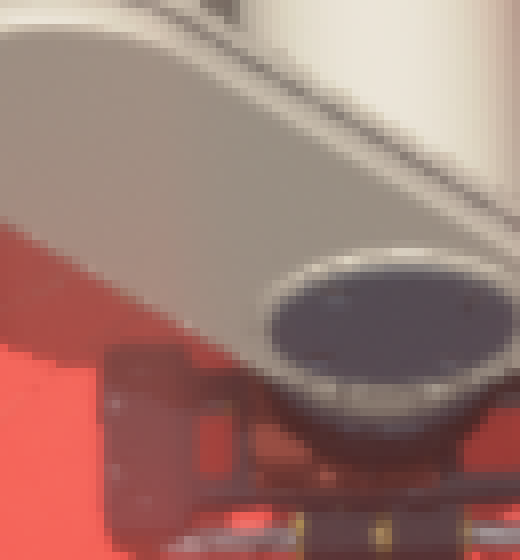

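That side view is blocked by the forearm. I'll measure the sliding arm numerically in the top view (wood-coloured mask).

```bash
cat >> h.py <<'E'
def gap():
    "top view: wood strips' (z=56) y-range along rows (free half)"
    im=ctrl.get_image("top");h=cv2.cvtColor(im,cv2.COLOR_RGB2HSV)[180:222,195:250]
    m=cv2.inRange(h,(13,60,120),(28,255,255))
    n,l,s,c=cv2.connectedComponentsWithStats(m)
    for i in range(1,n):
        if s[i,4]>15:print("wood",s[i].tolist(),onz("top",c[i][0]+195,c[i][1]+180,56).round(1))
E
python3 -c "
from h import *
gap()"
```

```text
wood [20, 4, 4, 11, 25] [551.7 155.3  56. ]
```

```bash
python3 -c "
from h import *
cv2.imwrite('pics/f.png',crop('top',195,170,80,60,9))"
```

```text
(no output)
```

View pics/f.png

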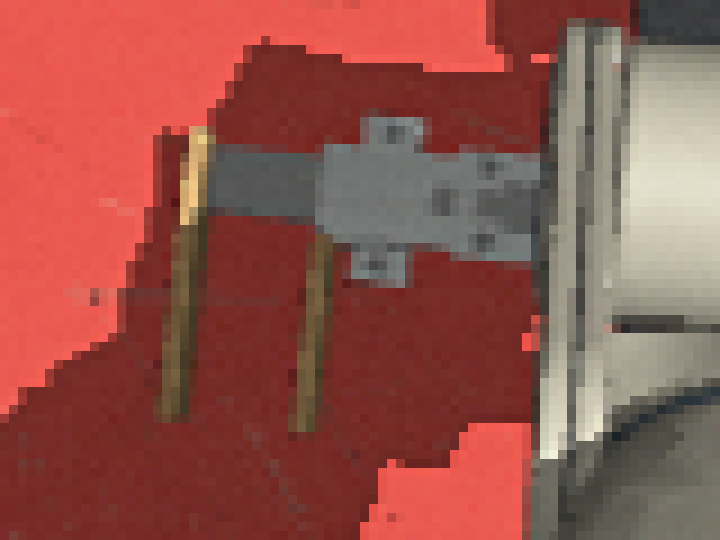

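Arm spacing went from 10.6 px to 14.4 px, i.e. about 13 mm out: the tube is moving. Letting the button up (TCP to 57 mm, still between the lips) and pushing the lip softly.

```bash
cat >> h.py <<'E'
def gap():
    im=ctrl.get_image("top");h=cv2.cvtColor(im,cv2.COLOR_RGB2HSV)[200:216,185:250]
    m=cv2.inRange(h,(11,60,50),(30,255,255));n,l,s,c=cv2.connectedComponentsWithStats(m);P=[]
    for i in range(1,n):
        if s[i,4]>12:
            ys,xs=np.nonzero(l==i);W=np.array([onz("top",x+185,y+200,56)[:2] for x,y in zip(xs,ys)])
            P.append(W.mean(0)@np.array([.1,.995]));print(s[i].tolist(),W.mean(0).round(1),end=" ")
    print("clear gap",np.round(np.diff(sorted(P))-8,1))
    st()
E
python3 -m inch '[{"xyz":[0,0,-0.3],"spin":0},{"xyz":[0,0,-0.6],"spin":0},{"xyz":[0,0,-0.9],"spin":0},{"xyz":[0,0,-0.9],"spin":0}]'; python3 -c "
from h import *
gap()";python3 -m inch '[{"xyz":[0.2,0,0],"spin":0},{"xyz":[0.4,0,0],"spin":0},{"xyz":[0.6,0,0],"spin":0},{"xyz":[0.8,0,0],"spin":0},{"xyz":[1.0,0,0],"spin":0},{"xyz":[1.2,0,0],"spin":0},{"xyz":[1.4,0,0],"spin":0},{"xyz":[1.6,0,0],"spin":0},{"xyz":[1.8,0,0],"spin":0},{"xyz":[1.8,0,0],"spin":0}]';python3 -c "
from h import *
gap()"
```

```text
t: 6.1
ee_pos: [533.9, -36.5, 57.1]
orientation: [2.324, 2.106, 0.006]
ft_force: [-0.1, -0.1, 0.2]
width: 0.8
[27, 0, 5, 16, 50] [488.2 161.4] [43, 0, 4, 16, 44] [488.7 110. ] clear gap [43.1]
t 6.15 ee [533.8 -36.5  56.9] F [-0.1  0.5  0. ] M [-0.09  0.02 -0.04] w 0.4 q6 0.01
t: 7.15
ee_pos: [535.5, -18.7, 56.9]
orientation: [2.324, 2.106, 0.005]
ft_force: [-0.4, -4.7, -1.4]
width: 0.7
[24, 0, 5, 16, 52] [488.4 172.6] [43, 0, 4, 16, 44] [488.7 110. ] clear gap [54.3]
t 7.2 ee [535.5 -18.7  56.8] F [ 0.7 -4.  -1.7] M [-0.79  0.11 -0.06] w 0.5 q6 0.04
```

Extension ≈13 mm, then ≈24 mm with the lip engaged (Fy ≈ -4 N, tube friction). Continuing, then small steps.

```bash
python3 -m inch '[{"xyz":[0.1,0,0],"spin":0},{"xyz":[0.2,0,0],"spin":0},{"xyz":[0.3,0,0],"spin":0},{"xyz":[0.4,0,0],"spin":0},{"xyz":[0.5,0,0],"spin":0},{"xyz":[0.6,0,0],"spin":0},{"xyz":[0.7,0,0],"spin":0},{"xyz":[0.8,0,0],"spin":0},{"xyz":[0.9,0,0],"spin":0}]'; for i in 1 ; do python3 -m inch '[{"xyz":[0.05,0,0],"spin":0},{"xyz":[0.1,0,0],"spin":0},{"xyz":[0.1,0,0],"spin":0}]'; done; python3 -c "
from h import *
gap()"
```

```text
t: 8.1
ee_pos: [536.5, -9.9, 56.9]
orientation: [2.324, 2.106, 0.005]
ft_force: [-0.8, -4.5, -1.0]
width: 0.2
t: 8.4
ee_pos: [536.6, -8.9, 56.9]
orientation: [2.324, 2.106, 0.005]
ft_force: [-0.6, -5.1, -0.6]
width: 0.6
[21, 0, 5, 16, 52] [488.2 182.3] [43, 0, 4, 16, 43] [488.8 109.9] clear gap [64.]
t 8.45 ee [536.6  -8.9  56.9] F [-0.8 -4.6 -0.7] M [-0.9   0.05 -0.06] w 0.3 q6 0.06
```

```bash
python3 -m inch '[{"xyz":[0.05,0,0],"spin":0},{"xyz":[0.1,0,0],"spin":0},{"xyz":[0.1,0,0],"spin":0}]' | grep -E "ee|force"
```

```text
ee_pos: [536.7, -7.9, 56.9]
ft_force: [-0.5, -4.1, -1.8]
```

```bash
python3 -m inch '[{"xyz":[0.05,0,0],"spin":0},{"xyz":[0.1,0,0],"spin":0},{"xyz":[0.1,0,0],"spin":0}]' | grep -E "ee|force"
```

```text
ee_pos: [536.9, -6.8, 56.9]
ft_force: [-0.6, -4.0, -1.1]
```

```bash
cat > guard.py <<'E'
import sys
from h import *
o=ctrl.get_obs();print(o["ee_pos"].round(1),o["ft_force"].round(1));sys.exit(int(abs(o["ft_force"][1])>6.5))
E
python3 -m inch '[{"xyz":[0.05,0,0],"spin":0},{"xyz":[0.1,0,0],"spin":0}]' >/dev/null && python3 guard.py && python3 -m inch '[{"xyz":[0.05,0,0],"spin":0},{"xyz":[0.1,0,0],"spin":0}]' >/dev/null && python3 guard.py && python3 -m inch '[{"xyz":[0.05,0,0],"spin":0},{"xyz":[0.1,0,0],"spin":0}]' >/dev/null && python3 guard.py && python3 -m inch '[{"xyz":[0.05,0,0],"spin":0},{"xyz":[0.1,0,0],"spin":0}]' >/dev/null && python3 guard.py
```

```text
[537.   -5.7  56.9] [-0.6 -4.   1. ]
[537.1  -4.3  57. ] [-0.6 -1.1  0.5]
[537.3  -3.   57. ] [ 0.3 -1.2  0.3]
[537.4  -1.8  57. ] [-0.3 -2.2 -0.2]
```

```bash
python3 -c "
from h import *
gap()"; python3 -m inch '[{"xyz":[0.03,0,0],"spin":0},{"xyz":[0.05,0,0],"spin":0}]' >/dev/null && python3 guard.py
```

```text
[19, 0, 5, 16, 52] [488.6 189.5] [43, 0, 4, 16, 45] [488.7 110.1] clear gap [71.]
t 9.9 ee [537.4  -1.9  57. ] F [ 0.1 -1.2  0.9] M [-0.29  0.09 -0.01] w 0.2 q6 0.07
[537.4  -1.7  57. ] [ 0.1 -6.1  1.1]
```

Force rose to 6 N with almost no motion at about 41 mm: the stop. Backing off and probing the floor's height gently.

```bash
python3 -m inch '[{"xyz":[-0.2,0,0],"spin":0},{"xyz":[-0.4,0,0],"spin":0},{"xyz":[-0.4,0,0],"spin":0}]' >/dev/null; python3 guard.py; python3 -m inch '[{"xyz":[0,0,0.1],"spin":0},{"xyz":[0,0,0.2],"spin":0},{"xyz":[0,0,0.25],"spin":0},{"xyz":[0,0,0.25],"spin":0}]' >/dev/null; python3 guard.py;  python3 -c "
from h import *
gap()"
```

```text
[536.9  -5.7  57. ] [-0.3 -0.5  0.5]
[537.   -5.7  54.6] [-0.1 -0.6  2.7]
[19, 0, 5, 16, 52] [489.2 189.3] [43, 0, 4, 16, 43] [488.8 109.9] clear gap [71.]
t 10.85 ee [537.   -5.7  54.6] F [-0.7  0.2  3.9] M [-0.01  0.24  0.06] w 0.4 q6 0.07
```

Floor felt at 54.6 mm with ≈3 N: the button is up in the next hole, gap ≈71 mm. Now the jar.

```bash
python3 -m inch '[{"xyz":[0,0,-2],"spin":0},{"xyz":[0,0,-6],"spin":0},{"xyz":[0,0,-10],"spin":0},{"xyz":[0,0,-12],"spin":0},{"xyz":[0,0,-12],"spin":0}]'; python3 -c "
from h import *
go([483,310,170],60)"
```

```text
t: 11.35
ee_pos: [538.3, -5.6, 177.6]
orientation: [2.321, 2.103, 0.013]
ft_force: [-0.4, -0.4, -0.4]
width: 0.6
shift cm [30.86 -8.61  0.65] spin -65.6 tilt [ 0.012 -0.001 -1.   ]
t 11.35 ee [538.3  -5.6 177.6] F [-0.4 -0.4 -0.4] M [-0.06  0.05 -0.03] w 0.6 q6 0.07
```

```bash
python3 -m inch '[{"xyz":[30.9,-8.6,0.4],"spin":-65.6},{"xyz":[30.9,-8.6,0.4],"spin":-65.6},{"xyz":[30.9,-8.6,0.4],"spin":-65.6},{"xyz":[30.9,-8.6,0.4],"spin":-65.6},{"xyz":[30.9,-8.6,0.4],"spin":-65.6},{"xyz":[30.9,-8.6,0.4],"spin":-65.6},{"xyz":[30.9,-8.6,0.4],"spin":-65.6},{"xyz":[30.9,-8.6,0.4],"spin":-65.6},{"xyz":[30.9,-8.6,0.4],"spin":-65.6},{"xyz":[30.9,-8.6,0.4],"spin":-65.6},{"xyz":[30.9,-8.6,0.4],"spin":-65.6}]' 0; python3 -c "
from h import *
gap()
go([483,310,66],60)"
```

```text
t: 12.45
ee_pos: [483.0, 309.7, 171.9]
orientation: [0.816, 3.022, 0.002]
ft_force: [-0.7, -0.8, 0.6]
width: 84.9
[19, 0, 5, 16, 57] [489.4 189.8] [43, 0, 4, 16, 45] [488.7 110.1] clear gap [71.4]
t 12.5 ee [483.2 309.7 172.1] F [0.7 0.9 0.2] M [-0.04  0.07  0.03] w 86.8 q6 -0.49
shift cm [ 0.15 -0.03 10.61] spin -0.2 tilt [ 0.012 -0.002 -1.   ]
t 12.5 ee [483.2 309.7 172.1] F [0.7 0.9 0.2] M [-0.04  0.07  0.03] w 86.8 q6 -0.49
```

```bash
python3 -m inch '[{"xyz":[0.1,0,3],"spin":0},{"xyz":[0.1,0,6],"spin":0},{"xyz":[0.15,0,9],"spin":0},{"xyz":[0.15,0,10.6],"spin":0},{"xyz":[0.15,0,10.6],"spin":0}]'; python3 -m inch '[{"xyz":[0,0,0],"spin":0},{"xyz":[0,0,0],"spin":0},{"xyz":[0,0,0],"spin":0},{"xyz":[0,0,0],"spin":0},{"xyz":[0,0,0],"spin":0},{"xyz":[0,0,0],"spin":0},{"xyz":[0,0,0],"spin":0},{"xyz":[0,0,0],"spin":0}]' 1
```

```text
t: 13.0
ee_pos: [481.8, 308.7, 63.8]
orientation: [0.819, 3.024, -0.003]
ft_force: [0.5, 0.7, -0.6]
width: 87.6
t: 13.8
ee_pos: [482.2, 309.0, 64.3]
orientation: [0.819, 3.024, -0.002]
ft_force: [-0.6, -0.4, 4.9]
width: 45.6
```

```bash
python3 -m inch '[{"xyz":[0,0,-1],"spin":0},{"xyz":[0,0,-4],"spin":0},{"xyz":[0,0,-8],"spin":0},{"xyz":[0,0,-11],"spin":0},{"xyz":[0,0,-11],"spin":0},{"xyz":[0,0,-11],"spin":0}]'; python3 - <<'E'
from h import *
go([495,149,170],60)
im=ctrl.get_image("side");cv2.imwrite("pics/g.png",cv2.resize(im[60:240,140:300,::-1],None,fx=3,fy=3))
E
```

```text
t: 14.4
ee_pos: [481.1, 309.3, 174.7]
orientation: [0.818, 3.023, -0.001]
ft_force: [-0.4, -1.0, -1.7]
width: 46.3
shift cm [ -9.28 -13.14   0.54] spin -0.3 tilt [ 0.009 -0.003 -1.   ]
t 14.4 ee [481.1 309.3 174.7] F [-0.4 -1.  -1.7] M [-0.    0.05  0.04] w 46.3 q6 -0.48
```

View pics/g.png

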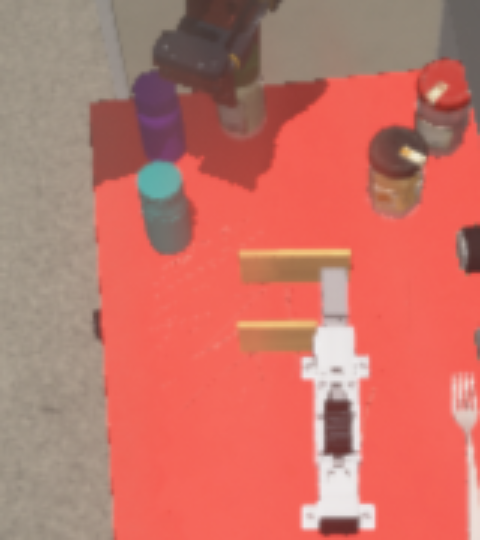

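The jar hangs upright in the gripper; the rack shows both arms, sliding arm at (240–350,252), fixed arm at (238–313,323). Cross-checking the target from this view.

```bash
python3 - <<'E'
from h import *
for x,y in((240,252),(350,250),(238,322),(313,322)):print(onz("side",140+x/3-.3,60+y/3-.3,56).round(1))
gap();go([495,149,170],60)
E
python3 -m inch '[{"xyz":[-9.3,-13.1,0.3],"spin":0},{"xyz":[-9.3,-13.1,0.3],"spin":0},{"xyz":[-9.3,-13.1,0.3],"spin":0},{"xyz":[-9.3,-13.1,0.3],"spin":0},{"xyz":[-9.3,-13.1,0.3],"spin":0},{"xyz":[-9.3,-13.1,0.3],"spin":0},{"xyz":[-9.3,-13.1,0.3],"spin":0}]'; python3 -c "
from h import *
go([495,149,75],60)"
```

```text
[466.3 195.9  56. ]
[575.6 184.7  56. ]
[456.5 116.4  56. ]
[528.9 107.4  56. ]
[19, 0, 5, 16, 58] [489.2 189.9] [43, 0, 4, 16, 45] [488.7 110.1] clear gap [71.5]
t 14.5 ee [480.2 308.7 173. ] F [ 0.5 -0.9 -1.7] M [0.04 0.   0.04] w 45.7 q6 -0.48
shift cm [ -9.33 -13.04   0.38] spin -0.3 tilt [ 0.006 -0.005 -1.   ]
t 14.5 ee [480.2 308.7 173. ] F [ 0.5 -0.9 -1.7] M [0.04 0.   0.04] w 45.7 q6 -0.48
t: 15.2
ee_pos: [494.3, 149.9, 170.5]
orientation: [0.817, 3.026, -0.005]
ft_force: [0.1, 0.4, -0.7]
width: 45.5
shift cm [-0.03 -0.03  9.55] spin -0.2 tilt [ 0.006 -0.005 -1.   ]
t 15.2 ee [494.3 149.9 170.5] F [ 0.1  0.4 -0.7] M [0.01 0.02 0.02] w 45.5 q6 -0.76
```

```bash
python3 -m inch '[{"xyz":[0,0,2],"spin":0},{"xyz":[0,0,4.5],"spin":0},{"xyz":[0,0,7],"spin":0},{"xyz":[0,0,9],"spin":0},{"xyz":[0,0,9.8],"spin":0},{"xyz":[0,0,10],"spin":0},{"xyz":[0,0,10],"spin":0},{"xyz":[0,0,10],"spin":0}]'; python3 - <<'E'
from h import *
gap()
im=ctrl.get_image("side");cv2.imwrite("pics/k.png",cv2.resize(im[110:200,190:290,::-1],None,fx=6,fy=6))
E
```

```text
t: 16.0
ee_pos: [495.6, 149.9, 71.3]
orientation: [0.816, 3.025, -0.004]
ft_force: [0.4, -0.7, -0.5]
width: 45.3
clear gap []
t 16.05 ee [495.6 149.8  71.4] F [-0.1 -0.7 -2.2] M [ 0.01 -0.01 -0.03] w 45.1 q6 -0.76
```

View pics/k.png

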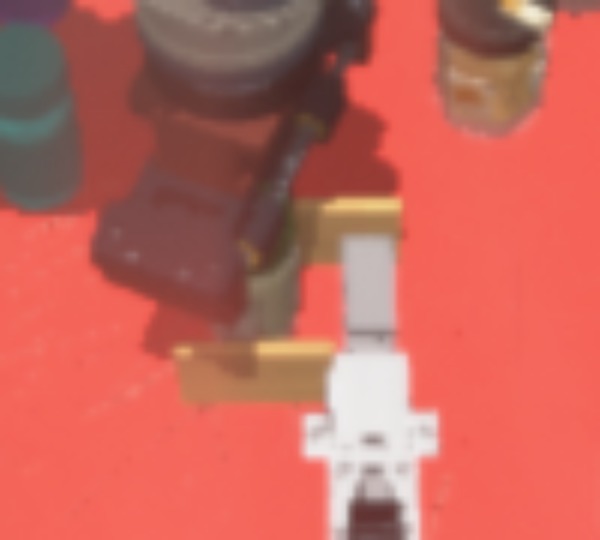

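The jar is between the arms (jar ≈ (272,290), sliding arm y≈215, fixed arm y≈350), clear of the tube. Lowering to contact.

```bash
python3 -m inch '[{"xyz":[0,0,0.2],"spin":0},{"xyz":[0,0,0.4],"spin":0},{"xyz":[0,0,0.5],"spin":0},{"xyz":[0,0,0.6],"spin":0},{"xyz":[0,0,0.6],"spin":0},{"xyz":[0,0,0.6],"spin":0}]' | grep -E "ee|force"; python3 -m inch '[{"xyz":[0,0,0.05],"spin":0},{"xyz":[0,0,0.05],"spin":0},{"xyz":[0,0,0.05],"spin":0}]' | grep -E "ee|force"
```

```text
ee_pos: [495.6, 149.7, 65.3]
ft_force: [-0.3, 0.3, -1.3]
ee_pos: [495.6, 149.7, 64.8]
ft_force: [-0.2, -0.1, -0.8]
```

```bash
python3 -m inch '[{"xyz":[0,0,0.05],"spin":0},{"xyz":[0,0,0.05],"spin":0},{"xyz":[0,0,0.05],"spin":0}]' | grep -E "ee|force"; python3 guard.py
```

```text
ee_pos: [495.7, 149.7, 64.4]
ft_force: [-0.8, -0.0, -0.0]
[495.7 149.7  64.4] [-0.8 -0.  -0. ]
```

```bash
python3 -m inch '[{"xyz":[0,0,0.05],"spin":0},{"xyz":[0,0,0.05],"spin":0},{"xyz":[0,0,0.05],"spin":0}]' | grep -E "ee|force"; python3 -m inch '[{"xyz":[0,0,0],"spin":0},{"xyz":[0,0,0],"spin":0},{"xyz":[0,0,0],"spin":0},{"xyz":[0,0,0],"spin":0}]' 0.38; python3 -m inch '[{"xyz":[0,0,0],"spin":0},{"xyz":[0,0,0],"spin":0},{"xyz":[0,0,0],"spin":0},{"xyz":[0,0,0],"spin":0},{"xyz":[0,0,0],"spin":0}]' 0; python3 -m inch '[{"xyz":[0,0,-2],"spin":0},{"xyz":[0,0,-5],"spin":0},{"xyz":[0,0,-9],"spin":0},{"xyz":[0,0,-13],"spin":0},{"xyz":[0,0,-14],"spin":0},{"xyz":[0,0,-14],"spin":0}]'; python3 -c "
from h import *
go([250,480,210],60)"
```

```text
ee_pos: [495.8, 149.8, 64.3]
ft_force: [-0.7, 0.6, 4.5]
t: 18.0
ee_pos: [495.8, 149.8, 64.2]
orientation: [0.817, 3.025, -0.003]
ft_force: [0.0, 0.4, -0.3]
width: 54.4
t: 18.5
ee_pos: [495.8, 149.8, 64.2]
orientation: [0.817, 3.025, -0.003]
ft_force: [0.4, 0.3, -0.1]
width: 87.1
t: 19.1
ee_pos: [495.7, 150.7, 205.8]
orientation: [0.816, 3.021, -0.0]
ft_force: [0.7, -0.5, -0.3]
width: 87.9
shift cm [37.8  16.09 -0.8 ] spin -0.2 tilt [ 0.012 -0.003 -1.   ]
t 19.1 ee [495.7 150.7 205.8] F [ 0.7 -0.5 -0.3] M [-0.04 -0.02  0.04] w 87.9 q6 -0.76
```

Released cleanly; moving the arm aside for a final look (my 11th picture).

```bash
python3 -m inch '[{"xyz":[37.8,16,-1],"spin":0},{"xyz":[37.8,16,-1],"spin":0},{"xyz":[37.8,16,-1],"spin":0},{"xyz":[37.8,16,-1],"spin":0},{"xyz":[37.8,16,-1],"spin":0},{"xyz":[37.8,16,-1],"spin":0},{"xyz":[37.8,16,-1],"spin":0},{"xyz":[37.8,16,-1],"spin":0},{"xyz":[37.8,16,-1],"spin":0},{"xyz":[37.8,16,-1],"spin":0},{"xyz":[37.8,16,-1],"spin":0}]'; python3 - <<'E'
from h import *
gap()
a=cv2.resize(ctrl.get_image("top")[140:250,130:270,::-1],None,fx=2.85,fy=2.85);b=cv2.resize(ctrl.get_image("side")[75:250,170:310,::-1],None,fx=2.85,fy=2.85)
c=np.zeros((max(a.shape[0],b.shape[0]),a.shape[1]+b.shape[1],3),np.uint8);c[:a.shape[0],:a.shape[1]]=a;c[:b.shape[0],a.shape[1]:]=b
cv2.imwrite("pics/z.png",c)
E
```

```text
t: 20.2
ee_pos: [249.5, 477.7, 210.5]
orientation: [0.816, 3.022, -0.005]
ft_force: [0.5, -0.2, -0.4]
width: 88.0
[19, 0, 5, 16, 57] [489.1 190.1] [43, 0, 4, 16, 45] [488.7 110.1] clear gap [71.6]
t 20.25 ee [250.  477.6 210.8] F [ 0.7 -0.  -0.2] M [ 0.01  0.04 -0.01] w 87.7 q6 0.04
```

View pics/z.png

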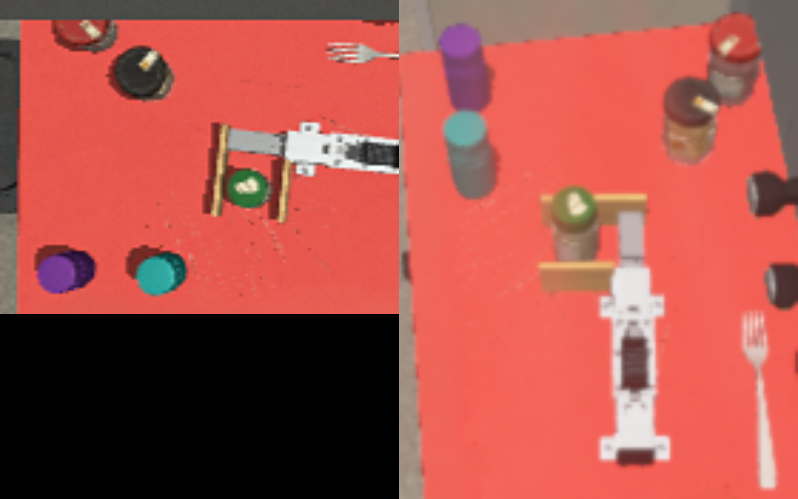

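The jar stands upright between the arms, at (248,188) in the top view and (575,225) in the side view. It touches neither arm, and the neighbouring things have not moved. Handing in.

```bash
python3 -c "
from workcell import ctrl
print(ctrl.close_job())"
```

```text
the job is handed in; nothing more can be done
None
```

The rack is set one hole longer and the spice jar stands upright on the worktop between its two arms. I handed the job in at about 20 s; no verdict was reported.

- **Rack:** I pressed the button at about 6 N and slid the tube out 13 mm. Then I let the button up and pushed the saddle's lip in roughly 1 mm steps at 4–5 N. I stopped and backed off when the force reached 6 N at the stop, about 41 mm out. A light touch then found the saddle floor at 54.6 mm with about 3 N, so the button was fully up in the next hole.
- **Jar:** I gripped it near the top, set it down between the arms beside the tube, released it and moved the arm away.

**Last checks:** The clear gap between the arms measured 71.6 mm, unchanged since the button locked. In both views the jar was upright and clear of both arms and the tube. The neighbouring jars and the fork had not visibly moved. The salt shaker and pepper mill were outside the final crop, but the arm never went near them.

**Disagreements:** The two cameras differed by 2–3 mm on where the arms are, well within the jar's clearance of about 12 mm each side. One side picture during the slide was blocked by the forearm and showed nothing useful.

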